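Find the hidden keyway with the lock pin and lock the slide

ROBOT

A 6-joint arm with a two-finger parallel gripper is mounted at the origin on a cart in front of the work surface, level with it; the furniture and walls round the work are solid. World frame = base frame: x ahead of the robot, y to its left, z up, the work surface at z = 0. Lengths are in m, angles in rad, forces in N, time in s.
With the tool pointing down it reaches from about 0.35 to 0.85 m from the base axis. Payload 8.1 kg.
Tool frame: the origin (TCP) lies at the very end of the fingers, on their centre line; the grasp point (between the pads) lies robot.hold_point_z behind it (robot.hold_point_z is the distance from the TCP to the grasp point, in m); z points along the fingers, y is the direction in which the jaws open and shut (so a half turn about z gives the same grasp; the last joint's range is limited). The gripper opens to 93 mm and grips with 3 to 60 N. Pads are 15 mm wide; open, the fingers measure 128 mm over their backs; the gripper's body (75 mm by 188 mm) begins 65 mm behind the grasp point.
Start: joints at [-1.203, 0.13, 1.488, -0, 1.523, -0.085], TCP at [0.263, -0.54, 0.219] pointing down, gripper open.
Joint ranges: [-2.96, 2.96], [-0.89, 2.26], [0.02, 2.5], [-1.34, 4.48], [0, 2.73], [-2.66, 2.66]. Speed limits (rad/s): [2.39, 2.39, 2.79, 3.14, 3.14, 3.14].

INTERFACE

Orientations are given as a rotation vector (axis times angle).
In Python, from plant import robot, cams gives the robot as it stands. The module is installed in compiled form; this text tells all that it offers.
- The arm moves only by the tool step_arm, never from a script. Its argument "deltas" is a list of rows, each an object with "offset": the shift along the tool's x, y, z in cm, a list of three; "roll": the turn about the tool's z in rad. In form: [{"offset": [x, y, z], "roll": roll}, ...]. A call has 1 to 12 rows; each row shifts and turns the commanded pose from where the row before left it, along the tool's axes as they then stand; what a row does not reach is not made up. A row lasts 1/8 s, in which the tool goes at most 62.5 mm and 10.7 degrees, less where a joint would pass 70% of its speed; a pose out of reach is approached as far as the arm can. A call with a gripper value outside its range is refused whole. "fingers" is the finger opening in cm, from 0 to 9.3, set as the call begins (left out, the last holds). The fingers move at their own pace and stop on an object; "grip_force" is the grip in N (left out, the last holds). Time passes only in rows, so rows that do not move let the fingers close. It gives the time, the measured TCP pose, the force and the opening at its end, in the units of the state.
- robot.read_state(): the state, without advancing time (a new reading comes with each control period).
- cams.read_camera(name): name is "scene" or "top" or "wrist"; returns a dict with "pixels" (420x560x3 uint8, red, green, blue), "fx", "fy", "cx", "cy" (pixels), "extrinsics" (4x4, takes a point from world to camera coordinates). Camera axes: x right, y down, z forward; pixel columns grow to the right and rows downward; lengths in m; the calibration is good to about 2 mm. A picture is of the moment at which its call begins. There is no depth.
- robot.close_job(): hands the job in, once; it reports no verdict.
Trained networks look in a picture, given as the dict that the camera call returned (one of the last four; its "shot" number tells which), for a name from the list of things; names that differ only in an ending like _2 or _b are one class to them, and where a whole thing is asked for, a point or a joint stands for the part that bears it (a point fixed in the world has none). Each returns a list of dicts, best first, with "score" (0 to 1); they miss things now and then, are a little off and sometimes report something else, mostly with a low value. They report only what shows in the picture. A call takes as long as a camera call. They do not tell look-alikes from the thing itself.
- cams.boxes_of(picture, thing): "xy" ([column, row] in pixels, amid what is visible of it).
- cams.silhouettes(picture, thing): "mask" (420x560 bool, what is visible of it) and "xy" ([column, row] in pixels, amid what is visible of it).
- cams.pinpoint(picture, thing): "xy" ([column, row] in pixels: a listed point, or the origin of a listed thing).
The state is a dict: "t": time; "q": joint angles; "dq": joint speeds; "joint_torque": joint torques, N m; "tool_pos": TCP position; "orientation": TCP orientation; "force": force on the tool from outside, world axes, zero at the start; "wrist_torque": the same for the moment, N m; "opening": finger opening in m.
Only numpy, scipy, OpenCV 4.12 (cv2) and the standard library are available. Lean on these libraries where they do the work, as an engineer would, in place of code of your own. Each camera call takes 0.05 s, during which the arm holds its last target. There are 200 camera calls.

TASK

Lock the slide: take the lock pin out of its parking block by its square grip, stand it in the slot of the slide housing at the end with the single large hex screw (on the slot floor, not dropped in), then drag it lightly along the slot floor towards the other end until it drops into the keyway hidden below the dust lips. Stop the hand right there and leave the pin released, upright, its collar flush on the housing. Never load the pin against the housing with more than about 30 N, and leave the things lying around where they are.

Things in the scene. Friction and masses are not known exactly. Their poses are not given: they have to be found in the camera images.
- lock_pin: steel lock pin, loose, 120 g, 82 mm tall; origin at its lower tip, z up along the pin. Round shank 8 mm diameter from 0 to 25 mm (the last 2 mm taper to 5 mm), collar 22 mm diameter from 25 to 30 mm, dark square grip 16 x 16 mm (sides along the pin's x and y) from 30 to 80 mm. Starts upright in the parking block, collar resting on it, turned up to 0.3 rad from the block
- pin_block: fixed black parking block, 50 x 50 x 30 mm, with an 11 mm through hole at its centre in which the pin stands; origin at the centre of its underside, z up
- slide_housing: fixed aluminium slide housing 220 mm long (y), origin at the centre of its underside, z up. Flange 64 mm wide, 4 mm thick; body 46 mm wide, flat top at z = 30 mm. Slot open at the top: x from -7 to 7 mm, y from -50 to 50 mm. A large hex-head screw (20 mm wide, 6 mm tall) stands on the top at y = -88 mm, two small screw heads at y = +92 mm
- slot_floor (a point): middle of the slot's flat, unyielding floor (housing y = 0, z = 13 mm), axes as the housing. Black dust lips just below the top hide the floor and give no resistance to the pin. The slot's ends are upright walls. A pin standing on the floor has its collar's underside 8 mm above the top
- slot_start (a point): point on the housing's top, on the slot's centre line, 10 mm from the slot's end beside the large hex screw (housing y = -40 mm): where the pin is put in. The keyway, the one groove across the slot's floor, is 13 mm wide along y, 9 mm deep, with sharp upright edges; its centre is anywhere from housing y = -14 to +36 mm, new each time, found by feel: the floor stops pushing back
- slot_far (a point): point on the housing's top, on the slot's centre line, 10 mm from the slot's other end (housing y = +40 mm). Axes as the housing. Wherever the keyway is, a pin dropped in it stands 8 mm lower than on the floor, collar flush on the top, tip 5 mm above the housing's origin, and is stopped sideways by the keyway's walls
- setting_block: small ground steel block 25 x 40 x 18 mm lying on the bench, bystander; origin at the centre of its underside
- kapton_roll: amber tape roll 60 mm diameter, 18 mm high, lying flat, bystander; origin at the centre of its underside
- cup_lens: open dark parts cup 56 mm diameter, 27 mm high, bystander; origin at the centre of its underside
- module_08: camera module 24 x 56 x 53 mm standing on the bench, bystander; origin at the centre of its underside
- marker: marker pen 138 mm long, 17 mm thick, lying along its y axis, bystander; origin at the middle of its underside
There are look-alikes about, which are no part of the job. Several things look just like the lock_pin: the one meant starts farthest from the robot's base.

How it is judged:
On the way, in this order (a step that is already met when the one before it is completed fails the run):
1. the pin stands in the slot at the hex-screw end, its tip on the slot floor (tip 11 to 16 mm above the housing's origin, housing y below -26 mm) (x of lock_pin in the frame of slide_housing between -0.005 and 0.005 m and y of lock_pin in the frame of slide_housing between -0.05 and 0.05 m and y of lock_pin in the frame of slide_housing below -0.026 m and z of lock_pin in the frame of slide_housing between 0.011 and 0.016 m and angle between lock_pin's own z axis and vertical below 0.2 rad and contact force between lock_pin and slide_housing above 0.2 N), for 0.1 s.
2. the pin has dropped into the keyway (tip below 9 mm) (x of lock_pin in the frame of slide_housing between -0.005 and 0.005 m and y of lock_pin in the frame of slide_housing between -0.05 and 0.05 m and y of lock_pin in the frame of slide_housing above -0.026 m and z of lock_pin in the frame of slide_housing between 0 and 0.009 m), for 0.1 s.
At the end, for the whole second after the job is handed in: the pin stands in the keyway of the slide housing, its collar flush on the top (within 2.5 mm), upright within 0.1 rad, at rest and released (x of lock_pin in the frame of slide_housing between -0.005 and 0.005 m and y of lock_pin in the frame of slide_housing between -0.05 and 0.05 m and y of lock_pin in the frame of slide_housing above -0.026 m and z of lock_pin in the frame of slide_housing between 0.002 and 0.0075 m and angle between lock_pin's own z axis and vertical below 0.1 rad and linear speed of lock_pin below 0.01 m/s and contact force between the fingers and lock_pin below 0.05 N); the robot touches nothing.
It fails at once if the pin is loaded against the housing with more than 30 N (contact force between lock_pin and slide_housing above 30 N).
It fails at once if the hand is dragged on: it touches the dropped pin while the grasp point is more than 15 mm (seen from above) from the pin's axis (x of lock_pin in the frame of slide_housing between -0.005 and 0.005 m and y of lock_pin in the frame of slide_housing between -0.05 and 0.05 m and y of lock_pin in the frame of slide_housing above -0.026 m and z of lock_pin in the frame of slide_housing between 0 and 0.009 m and contact force between the fingers and lock_pin above 0.5 N and horizontal distance between the grasp point and lock_pin above 0.015 m).
It fails at once if the pin is tipped over (angle between lock_pin's own z axis and vertical above 0.6 rad).
It fails at once if a bystander is moved by more than 20 mm (distance of any of setting_block, kapton_roll, module_08, marker, cup_lens from where it was at the start of the episode above 0.02 m).
It also fails if it takes over 58 s, if anything falls off the work surface, if the arm or the gripper's body presses on something with over 40 N, if the wrist force passes 120 N, or if a joint passes its speed limit or range.

## Working session

There is one attempt and no reset: what is moved stays moved. The work goes in short steps, Python scripts to look and compute and a tool call to move; the robot and the scene stay as the last step left them, time stands still between calls to the robot, and variables do not carry over. Pictures are saved under pics/ and viewed, about 8 in all and at most 12, crops included, and the job is handed in when it is done.

Besides the shell and the picture viewer there is one more tool, called after "Request:" in YAML: its name, and indented under it one key for each argument. step_arm: Moves the arm, as the interface text tells. Its arguments: {"type":"object","properties":{"deltas":{"type":"array"},"fingers":{"type":"number"},"grip_force":{"type":"number"}},"required":["deltas"]}

```bash
mkdir -p pics; ls; cat > h.py <<'E'
import numpy as np, cv2
from plant import robot, cams
def ray(p,uv):
    E=np.array(p["extrinsics"]);R=E[:3,:3];t=E[:3,3]
    d=R.T@np.array([(uv[0]-p["cx"])/p["fx"],(uv[1]-p["cy"])/p["fy"],1]);return -R.T@t,d
def atz(p,uv,z):
    o,d=ray(p,uv);return o+d*(z-o[2])/d[2]
def proj(p,X):
    E=np.array(p["extrinsics"]);c=E[:3,:3]@np.array(X)+E[:3,3]
    return np.array([p["fx"]*c[0]/c[2]+p["cx"],p["fy"]*c[1]/c[2]+p["cy"]])
def save(p,n,crop=None,s=1):
    im=p["pixels"][:,:,::-1]
    if crop: im=im[crop[1]:crop[3],crop[0]:crop[2]]
    cv2.imwrite("pics/"+n+".png",cv2.resize(im,None,fx=s,fy=s,interpolation=cv2.INTER_CUBIC))
E
python3 - <<'E'
from h import *
np.set_printoptions(precision=3,suppress=True)
st=robot.read_state();print(st["tool_pos"],st["orientation"],st["force"],robot.hold_point_z,st["t"])
for c in("top","scene"):
    p=cams.read_camera(c);save(p,c)
    print(c,ray(p,(280,210)))
    for n,z in(("lock_pin",0.005+.0),("pin_block",0),("slide_housing",0),("slot_start",.03),("slot_far",.03),("slot_floor",.013),("module_08",0),("marker",0),("cup_lens",0),("kapton_roll",0),("setting_block",0)):
        for r in cams.pinpoint(p,n):
            if r["score"]>.2: print(n,round(r["score"],2),np.round(r["xy"],1),atz(p,r["xy"],z))
E
```

```text
pics
[ 0.262 -0.539  0.218] [-3.06  -0.705  0.   ] [-0.527 -0.348  0.319] 0.0188 0.0
top (array([ 0.41 , -0.014,  1.097]), array([ 0.136, -0.031, -0.99 ]))
lock_pin 0.57 [176.1 276.4] [0.38  0.214 0.005]
lock_pin 0.56 [205.4 270.2] [0.398 0.14  0.005]
lock_pin 0.46 [216.6 215.2] [0.541 0.118 0.005]
pin_block 0.52 [212.3 215.7] [0.54  0.129 0.   ]
slide_housing 0.8 [271.8 252.6] [ 0.448 -0.03   0.   ]
slot_start 0.93 [285.1 258.7] [ 0.432 -0.064  0.03 ]
slot_far 0.79 [255.8 252.9] [0.445 0.011 0.03 ]
slot_far 0.42 [240.2 162.8] [0.678 0.059 0.03 ]
slot_floor 0.66 [269.3 255.5] [ 0.44  -0.024  0.013]
slot_floor 0.65 [176.  242.9] [0.465 0.218 0.013]
slot_floor 0.26 [244.3 166.2] [0.673 0.049 0.013]
module_08 0.75 [240.4 163.2] [0.684 0.061 0.   ]
marker 0.82 [367.2 254. ] [ 0.451 -0.281  0.   ]
marker 0.25 [212.6 214.4] [0.544 0.129 0.   ]
cup_lens 0.78 [190.4 161.9] [0.683 0.195 0.   ]
kapton_roll 0.71 [179.4 244.3] [0.463 0.211 0.   ]
kapton_roll 0.67 [256.4 254.1] [0.443 0.01  0.   ]
setting_block 0.64 [341.7 257.3] [ 0.441 -0.213  0.   ]
setting_block 0.57 [256.4 252. ] [0.448 0.01  0.   ]
scene (array([0.003, 0.58 , 0.798]), array([ 0.476, -0.557, -0.681]))
lock_pin 0.76 [222.3 259.3] [0.55  0.123 0.005]
lock_pin 0.73 [249.9 333.9] [0.383 0.217 0.005]
lock_pin 0.5 [268.7 302. ] [0.405 0.142 0.005]
pin_block 0.94 [225.8 265.4] [0.536 0.128 0.   ]
slide_housing 0.84 [304.7 248.9] [ 0.442 -0.016 -0.   ]
slot_far 0.61 [290.2 247. ] [0.452 0.022 0.03 ]
slot_floor 0.85 [306.1 240.1] [ 0.449 -0.028  0.013]
marker 0.81 [371. 190.] [ 0.442 -0.271 -0.   ]
cup_lens 0.71 [154.5 249.3] [0.683 0.195 0.   ]
kapton_roll 0.57 [221.  309.8] [0.464 0.212 0.   ]
setting_block 0.55 [360.1 200.2] [ 0.441 -0.223 -0.   ]
setting_block 0.47 [154.  246.1] [0.691 0.19  0.   ]
```

```bash
cd pics; python3 -c "
import cv2,numpy as np
a=cv2.imread('top.png');b=cv2.imread('scene.png')
cv2.imwrite('both.png',np.vstack([cv2.resize(a,(400,300)),cv2.resize(b,(400,300))]))"
```

```text
(no output)
```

View pics/top.png

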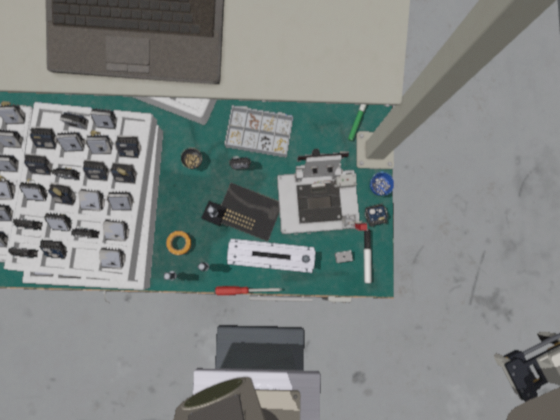

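View pics/scene.png

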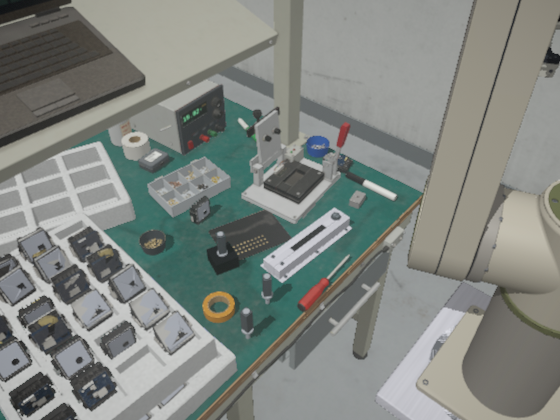

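Top view: three pin look-alikes. One is in the black block, top (217,215) / scene (222,259), about 0.55 m from the base. The free-standing ones are at top (205,270) and (176,276), about 0.42 m out. The pin in the block is the farthest and fits the description. The housing is at top (272,256), with its hex screw at the right (-y) end. I'll go over there and check in the wrist camera.

Request:
step_arm:
  deltas:
    - {"offset": [2.9, -2.6, -0.3], "roll": 0}
    - {"offset": [2.9, -2.6, -0.3], "roll": 0}
    - {"offset": [2.9, -2.6, -0.3], "roll": 0}
    - {"offset": [2.9, -2.6, -0.3], "roll": 0}
    - {"offset": [2.9, -2.6, -0.3], "roll": 0}
    - {"offset": [2.9, -2.6, -0.3], "roll": 0}
    - {"offset": [2.9, -2.6, -0.3], "roll": 0}
    - {"offset": [2.9, -2.6, -0.3], "roll": 0}
    - {"offset": [2.9, -2.6, -0.3], "roll": 0}
    - {"offset": [2.9, -2.6, -0.3], "roll": 0}
    - {"offset": [2.9, -2.6, -0.3], "roll": 0}
    - {"offset": [2.9, -2.6, -0.3], "roll": 0}

```text
t: 2.7
tool_pos: [0.4393, -0.1056, 0.255]
orientation: [3.061, 0.705, 0.001]
force: [1.2, -0.2, 0.2]
opening: 0.0933
```

Request:
step_arm:
  deltas:
    - {"offset": [2.9, -2.6, 0], "roll": 0}
    - {"offset": [2.9, -2.6, 0], "roll": 0}
    - {"offset": [2.9, -2.6, 0], "roll": 0}
    - {"offset": [2.9, -2.6, 0], "roll": 0}
    - {"offset": [2.9, -2.6, 0], "roll": 0}
    - {"offset": [0, 0, 0], "roll": -0.18}
    - {"offset": [0, 0, 0], "roll": -0.18}
    - {"offset": [0, 0, 0], "roll": -0.18}
    - {"offset": [0, 0, 0], "roll": -0.18}
    - {"offset": [0, 0, 0], "roll": -0.18}
    - {"offset": [0, 0, 0], "roll": -0.05}

```text
t: 4.08
tool_pos: [0.5125, 0.0736, 0.2547]
orientation: [2.396, 2.032, 0.0]
force: [-0.0, -0.3, 0.0]
opening: 0.0931
```

```bash
cat >> h.py <<'E'
from scipy.spatial.transform import Rotation as Ro
np.set_printoptions(precision=4,suppress=True)
def tool():
    s=robot.read_state();R=Ro.from_rotvec(s["orientation"]).as_matrix()
    return s,np.array(s["tool_pos"]),R
def info():
    s,P,R=tool();print("t",s["t"],"P",P,"y-yaw",np.arctan2(R[1,1],R[0,1]),"zax",R[:,2],"F",np.array(s["force"]),"open",s["opening"],"q",np.array(s["q"]));return s,P,R
E
python3 - <<'E'
from h import *
info()
p=cams.read_camera("wrist");save(p,"w1",None,1.3)
print(ray(p,(280,210)))
for n,z in(("lock_pin",0.005),("pin_block",0),("slide_housing",0),("slot_start",.03),("slot_far",.03),("slot_floor",.013)):
    for r in cams.pinpoint(p,n):
        if r["score"]>.2: print(n,round(r["score"],2),np.round(r["xy"],1),atz(p,r["xy"],z))
E
```

```text
t 4.075 P [0.5125 0.0736 0.2547] y-yaw -0.16434867686078827 zax [ 0.0001  0.     -1.    ] F [-0.0016 -0.2532  0.0424] open 0.09311962499124758 q [ 0.0436 -0.1063  1.6615  0.      1.5863  0.208 ]
(array([0.5244, 0.1438, 0.4207]), array([-0.0387, -0.2594, -0.9651]))
lock_pin 0.86 [206.6 151.3] [0.4334 0.1177 0.005 ]
lock_pin 0.85 [298.1 129.3] [0.5446 0.1251 0.005 ]
lock_pin 0.7 [169.2  87.1] [0.4071 0.1955 0.005 ]
lock_pin 0.51 [238.9 297.7] [ 0.4341 -0.0781  0.005 ]
lock_pin 0.37 [301.9 128.4] [0.5491 0.1254 0.005 ]
pin_block 0.85 [300.7 126.6] [0.5483 0.1275 0.    ]
slide_housing 0.96 [239.2 256.3] [ 0.4449 -0.0222  0.    ]
slot_start 0.87 [236.7 296.2] [ 0.4372 -0.0623  0.03  ]
slot_far 0.73 [232.3 231.9] [0.4485 0.0215 0.03  ]
slot_floor 0.85 [235.1 262.6] [ 0.4406 -0.0246  0.013 ]
```

View pics/w1.png

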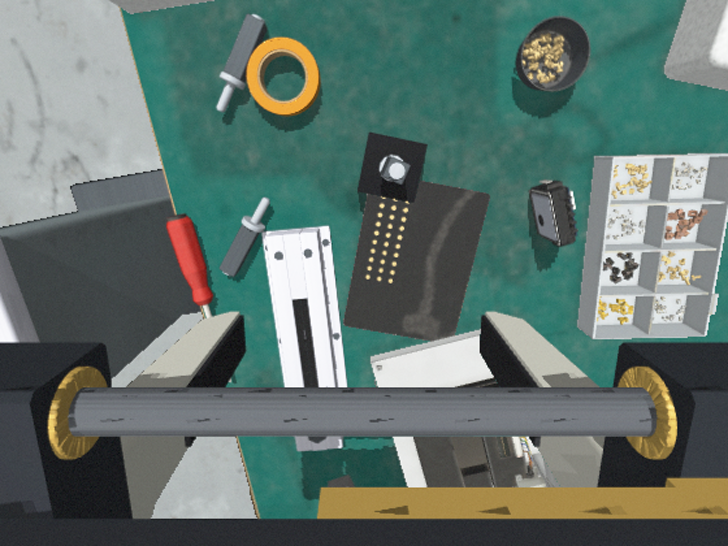

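```bash
python3 - <<'E'
from h import *
s,P,R=tool()
p=cams.read_camera("wrist");save(p,"w2",(260,90,345,165),8)
print("tcp px",proj(p,P),proj(p,P-R[:,2]*.0188))
for z in(.085,.03): print(z,proj(p,[.545,.126,z]))
# block edge orientation
m=cams.silhouettes(p,"pin_block");m=[x for x in m if x["score"]>.3]
for x in m[:2]:
    c,_=cv2.findContours(x["mask"].astype("uint8"),0,1);c=max(c,key=cv2.contourArea)
    print(x["score"],[atz(p,q,.03) for q in cv2.boxPoints(cv2.minAreaRect(c))])
m=cams.silhouettes(p,"slide_housing")[0]
c,_=cv2.findContours(m["mask"].astype("uint8"),0,1);c=max(c,key=cv2.contourArea)
print([(q,atz(p,q,.0)) for q in cv2.boxPoints(cv2.minAreaRect(c))])
for r in cams.silhouettes(p,"lock_pin")[:4]: print(r["xy"],r["score"],r["mask"].sum())
E
```

```text
tcp px [278.0304 258.8719] [277.9747 275.0804]
0.085 [302.8031 131.3275]
0.03 [299.4148 129.1831]
0.84 [array([0.5142, 0.1111, 0.03  ]), array([0.5325, 0.1582, 0.03  ]), array([0.5791, 0.1407, 0.03  ]), array([0.5622, 0.0928, 0.03  ])]
[(array([201.6099, 178.6281], dtype=float32), array([0.4191, 0.0863, 0.    ])), (array([252.9727, 172.857 ], dtype=float32), array([0.4826, 0.0827, 0.    ])), (array([266.8974, 296.7868], dtype=float32), array([ 0.4697, -0.0854,  0.    ])), (array([215.5346, 302.5579], dtype=float32), array([ 0.3998, -0.0823,  0.    ]))]
[184.8, 44.0] 0.85 1155
[187.9, 186.4] 0.61 798
[305.3, 130.4] 0.54 388
```

View pics/w2.png

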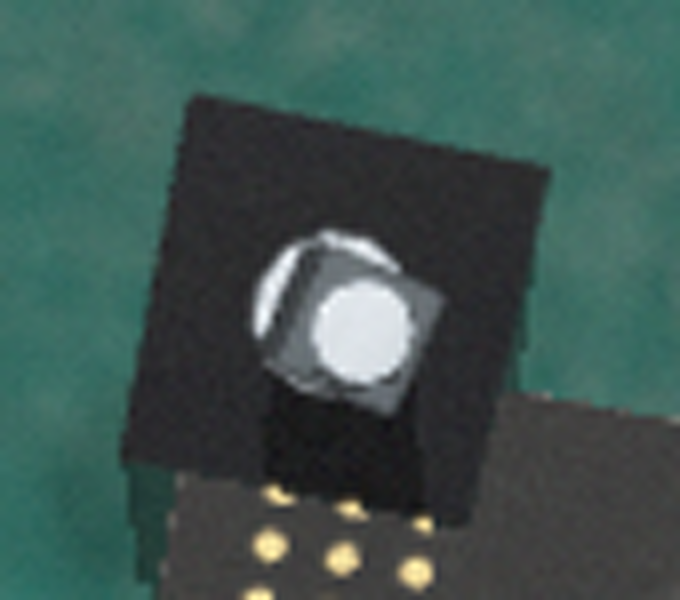

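```bash
python3 - <<'E'
from h import *
s,P,R=tool()
p=cams.read_camera("wrist")
f=lambda a,z:atz(p,np.array(a)/8+[260,90],z)
print("disc",f((363,331),.087))
c=[f(q,.03)for q in((192,95),(548,170),(468,525),(122,462))];print("block",np.mean(c,0),[np.linalg.norm(c[i]-c[i-1])for i in range(4)],[np.arctan2(*(c[i]-c[i-1])[1::-1])for i in range(4)])
a,b,d=[f(q,.085)for q in((325,248),(443,298),(390,412))]
print(np.linalg.norm(a-b),np.linalg.norm(d-b),np.arctan2(*(b-a)[1::-1]),np.arctan2(*(d-b)[1::-1]), (a+d)/2)
T=(f((363,331),.087)+0)
D=R.T@(T-P);print("delta tool cm",D*100)
# housing top mask lines
im=cv2.cvtColor(p["pixels"],cv2.COLOR_RGB2GRAY)
save(p,"w3",(190,165,300,320),5)
E
```

```text
disc [0.5472 0.1257 0.087 ]
block [0.5472 0.1253 0.03  ] [np.float64(0.04990425356419189), np.float64(0.0493294246854141), np.float64(0.04888515142655718), np.float64(0.04922799630504472)] [np.float64(1.2093824038800511), np.float64(-0.3678890806703255), np.float64(-1.9343656815617318), np.float64(2.7943947407589285)]
0.015133970730900647 0.014526434889695277 -0.556896390323087 -2.16227053441848 [0.5467 0.1257 0.085 ]
delta tool cm [ 5.7168  2.556  16.7629]
```

View pics/w3.png

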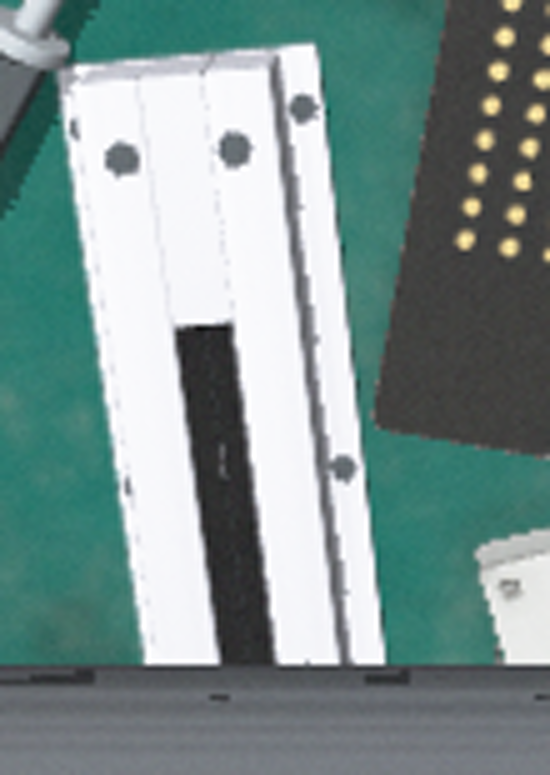

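Request:
step_arm:
  deltas:
    - {"offset": [0, 0, 0], "roll": 0.18}
    - {"offset": [0, 0, 0], "roll": 0.18}
    - {"offset": [0, 0, 0], "roll": 0.05}
    - {"offset": [3.1, 0, 2], "roll": 0}
    - {"offset": [3.16, 0.1, 3], "roll": 0}
    - {"offset": [0, 0, 4], "roll": 0}
    - {"offset": [0, 0, 3], "roll": 0}
    - {"offset": [0, 0, 0], "roll": 0}

```text
t: 5.68
tool_pos: [0.5452, 0.1253, 0.1316]
orientation: [-2.761, -1.495, 0.009]
force: [-0.2, 0.5, 0.4]
opening: 0.0932
```

```bash
python3 - <<'E'
from h import *
s,P,R=info()
p=cams.read_camera("wrist");save(p,"w4",None,1)
print(proj(p,[*P[:2],.087]),proj(p,P))
for r in cams.pinpoint(p,"lock_pin")[:3]:print(r["score"],r["xy"],atz(p,r["xy"],.005))
E
```

```text
t 5.675 P [0.5452 0.1253 0.1316] y-yaw -0.578000775629012 zax [-0.0059 -0.0008 -1.    ] F [-0.1982  0.5343  0.3928] open 0.09316105709560167 q [ 0.1342  0.0849  1.6981 -0.      1.3645  0.7122]
[279.4234 230.7739] [279.2412 258.8649]
0.89 [100.0, 219.4] [0.4028 0.1971 0.005 ]
0.88 [180.7, 273.6] [0.4309 0.1166 0.005 ]
0.73 [282.3, 197.2] [0.5486 0.1262 0.005 ]
```

View pics/w4.png

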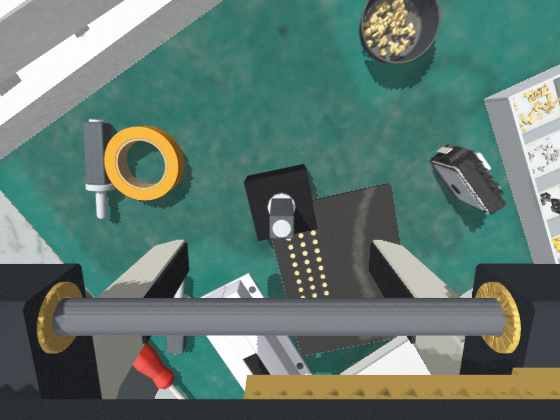

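Request:
step_arm:
  deltas:
    - {"offset": [0.1, 0.15, 2], "roll": 0}
    - {"offset": [0, 0, 2.5], "roll": 0}
    - {"offset": [0, 0, 2.5], "roll": 0}
    - {"offset": [0, 0, 1.5], "roll": 0}
    - {"offset": [0, 0, 0], "roll": 0}

```text
t: 6.4
tool_pos: [0.5485, 0.1253, 0.0485]
orientation: [-2.762, -1.496, 0.003]
force: [-1.2, 0.9, -0.5]
opening: 0.093
```

Request:
step_arm:
  deltas:
    - {"offset": [0, 0, 0], "roll": 0}
    - {"offset": [0, 0, 0], "roll": 0}
    - {"offset": [0, 0, 0], "roll": 0}
    - {"offset": [0, 0, 0], "roll": 0}
    - {"offset": [0, 0, 0], "roll": 0}
    - {"offset": [0, 0, 0], "roll": 0}
    - {"offset": [0, 0, 0], "roll": 0}
  fingers: 0
  grip_force: 12

```text
t: 7.28
tool_pos: [0.5493, 0.1255, 0.0496]
orientation: [-2.762, -1.496, 0.0]
force: [-0.5, 1.2, 0.3]
opening: 0.0274
```

Request:
step_arm:
  deltas:
    - {"offset": [0, 0, 0], "roll": 0}
    - {"offset": [0, 0, 0], "roll": 0}
    - {"offset": [0, 0, 0], "roll": 0}
    - {"offset": [0, 0, 0], "roll": 0}

```text
t: 7.78
tool_pos: [0.5492, 0.1256, 0.0496]
orientation: [-2.762, -1.496, 0.0]
force: [-1.0, 0.8, 0.7]
opening: 0.0157
```

Request:
step_arm:
  deltas:
    - {"offset": [0, 0, -0.5], "roll": 0}
    - {"offset": [0, 0, -1.5], "roll": 0}
    - {"offset": [0, 0, -2], "roll": 0}
    - {"offset": [0, 0, -2], "roll": -0.1}
    - {"offset": [0, 0, -2], "roll": -0.15}
    - {"offset": [0, 0, -1], "roll": -0.15}
    - {"offset": [0, 0, 0], "roll": 0}

```text
t: 8.65
tool_pos: [0.5507, 0.1257, 0.1424]
orientation: [2.409, 2.013, 0.005]
force: [0.2, 0.5, -0.5]
opening: 0.0157
```

```bash
python3 - <<'E'
from h import *
s,P,R=info()
w=cams.read_camera("wrist");sc=cams.read_camera("scene");t=cams.read_camera("top")
im=np.hstack([w["pixels"][:,:,::-1][100:400,100:500],cv2.resize(sc["pixels"][150:300,160:360,::-1],(400,300))])
cv2.imwrite("pics/w5.png",im)
for n,p in(("w",w),("s",sc),("t",t)):
    for k,z in(("slot_start",.03),("slot_far",.03),("slot_floor",.013),("slide_housing",0)):
        for r in cams.pinpoint(p,k)[:1]:print(n,k,round(r["score"],2),np.array(r["xy"]),atz(p,r["xy"],z))
E
```

```text
t 8.65 P [0.5507 0.1257 0.1424] y-yaw -0.1789283472268539 zax [ 0.0041  0.0005 -1.    ] F [ 0.2133  0.4667 -0.5239] open 0.015702654924551997 q [ 0.1336  0.0801  1.6828 -0.0001  1.3745  0.3125]
s slot_start 0.84 [319.9 226. ] [ 0.4428 -0.0668  0.03  ]
s slot_far 0.61 [294.7 246.4] [0.4456 0.0149 0.03  ]
s slot_floor 0.76 [307.9 239.7] [ 0.4466 -0.0312  0.013 ]
s slide_housing 0.57 [308.3 245.9] [ 0.4418 -0.0275  0.    ]
t slot_start 0.73 [283.9 259.3] [ 0.4308 -0.0609  0.03  ]
t slot_far 0.87 [256.2 254.4] [0.4412 0.0097 0.03  ]
t slot_floor 0.64 [270.5 256. ] [ 0.4386 -0.0269  0.013 ]
t slide_housing 0.66 [273.4 252.4] [ 0.4485 -0.0343  0.    ]
```

View pics/w5.png

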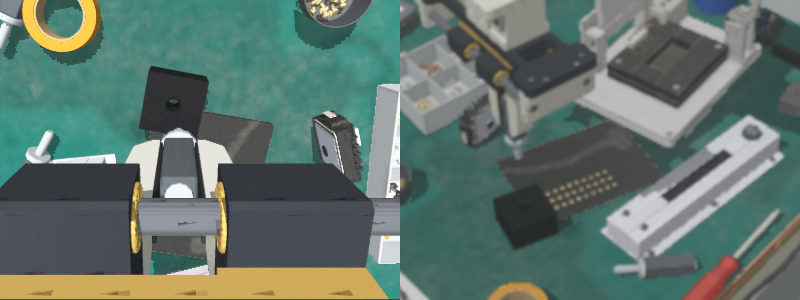

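```bash
python3 - <<'E'
from h import *
s,P,R=tool()
p=cams.read_camera("wrist")
E=np.array(p["extrinsics"])
T=np.eye(4);T[:3,:3]=R;T[:3,3]=P
X=E@T  # tool->cam
y=-0.16435
R0=np.column_stack([[-np.sin(y),np.cos(y),0],[np.cos(y),np.sin(y),0],[0,0,-1]])
print(R,R0)
T0=np.eye(4);T0[:3,:3]=R0;T0[:3,3]=[.5125,.0736,.2547]
q=dict(p);q["extrinsics"]=X@np.linalg.inv(T0)
print(ray(q,(280,210)))
f=lambda a,z=.03:atz(q,np.array(a)/5+[190,165],z)
L,Rr=f((175,327)),f((232,322));lb,rb=f((220,663)),f((272,663))
print("end",L,Rr,"bot",lb,rb)
for a,b in((L,lb),(Rr,rb)):
    d=a-b;print("yaw axis",-np.arctan2(d[0],d[1]))
b1,b2=f((122,158),.0325),f((235,150),.0325);print("small screws",b1,b2)
h1,h2=f((283,58),.004),f((380,663),.004)
e1,e2=f((318,45),.004),f((384,663),.004);print("flange edge",e1,e2,-np.arctan2(*(e1-e2)[:2]))
E
```

```text
[[ 0.1772  0.9842 -0.0002]
 [ 0.9842 -0.1772  0.    ]
 [ 0.     -0.0002 -1.    ]] [[ 0.1636  0.9865  0.    ]
 [ 0.9865 -0.1636  0.    ]
 [ 0.      0.     -1.    ]]
(array([0.5244, 0.1438, 0.4208]), array([-0.0387, -0.2595, -0.965 ]))
end [0.4404 0.0247 0.03  ] [0.4539 0.0237 0.03  ] bot [ 0.4336 -0.0637  0.03  ] [ 0.4464 -0.0659  0.03  ]
yaw axis -0.07669801018256056
yaw axis -0.08407236068940242
small screws [0.4372 0.0675 0.0325] [0.4631 0.0651 0.0325]
flange edge [0.4835 0.0816 0.004 ] [ 0.4706 -0.0847  0.004 ] -0.07730777132478826
```

Request:
step_arm:
  deltas:
    - {"offset": [0, 0, 0], "roll": -0.098}
    - {"offset": [-3.95, -1.9, 0], "roll": 0}
    - {"offset": [-3.95, -1.9, 0], "roll": 0}
    - {"offset": [-3.95, -1.9, 0], "roll": 0}
    - {"offset": [-3.95, -1.9, 0], "roll": 0}
    - {"offset": [-3.95, -1.9, 2], "roll": 0}
    - {"offset": [0, 0, 2], "roll": 0}
    - {"offset": [0, 0, 1], "roll": 0}
    - {"offset": [0, 0, 0], "roll": 0}

```text
t: 10.58
tool_pos: [0.4385, -0.0634, 0.0891]
orientation: [-2.307, -2.131, 0.001]
force: [-0.1, -0.2, -1.0]
opening: 0.0161
```

```bash
python3 - <<'E'
from h import *
s,P,R=info()
O=np.array([.4432,-.0257,0]);a=-.08
Rh=np.array([[np.cos(a),-np.sin(a),0],[np.sin(a),np.cos(a),0],[0,0,1]])
print("TCP in housing",Rh.T@(P-O))
sc=cams.read_camera("scene");w=cams.read_camera("wrist")
x,y=proj(sc,P).astype(int)
a=cv2.resize(sc["pixels"][y-50:y+50,x-60:x+60,::-1],None,fx=4,fy=4,interpolation=cv2.INTER_CUBIC)
# draw predicted slot outline
def pt(q):
    u=proj(sc,O+Rh@np.array(q));return tuple(((u-[x-60,y-50])*4).astype(int))
pts=[pt((i,j,.03)) for i,j in((-.007,-.05),(.007,-.05),(.007,.05),(-.007,.05))]
for i in range(4): cv2.line(a,pts[i],pts[i-1],(0,0,255),1)
cv2.circle(a,pt((0,-.088,.036)),3,(0,255,0),1)
# pin axis projected
cv2.line(a,*[tuple(((proj(sc,[P[0],P[1],P[2]-d])-[x-60,y-50])*4).astype(int)) for d in(.0,.0446)],(255,255,0),1)
b=cv2.resize(w["pixels"][180:380,180:380,::-1],(300,300))
c=np.zeros((400,780,3),np.uint8);c[:,:480]=a;c[:300,480:]=b;cv2.imwrite("pics/w6.png",c)
E
```

```text
t 10.575 P [ 0.4385 -0.0634  0.0891] y-yaw -0.07951083389673294 zax [-0.0013  0.0004 -1.    ] F [-0.0832 -0.2293 -1.004 ] open 0.016148603553589425 q [-0.2594 -0.2014  2.0542  0.0001  1.2902 -0.1799]
TCP in housing [-0.0017 -0.0379  0.0891]
```

View pics/w6.png

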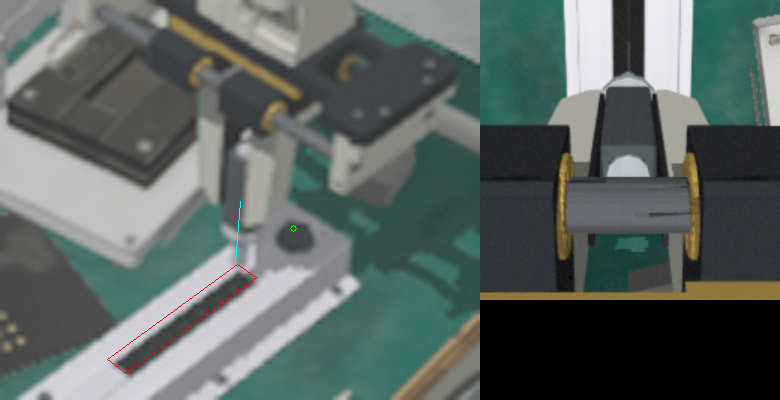

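```bash
python3 - <<'E'
from h import *
s,P,R=tool()
w=cams.read_camera("wrist");g=cv2.cvtColor(w["pixels"],cv2.COLOR_RGB2GRAY).astype(int)
for r in(150,165,180,195,210,222): 
    row=g[r,255:305];k=np.where(row<110)[0]+255
    print(r,k.min(),k.max(), atz(w,((k.min()+k.max())/2,r),.03), "tool y mm",(R.T@(atz(w,((k.min()+k.max())/2,r),.03)-P))[:2]*1000)
d=np.where(g[285:300,:]>150);m=(d[1]>255)&(d[1]<305);print("disc",d[1][m].mean())
for r in(286,290,294): k=np.where(g[r,262:298]>170)[0]+262;print(r,k.min() if len(k) else 0,k.max() if len(k) else 0)
print("proj disc z",proj(w,P-R[:,2]*.0375))
E
```

```text
150 267 288 [ 0.4432 -0.0137  0.03  ] tool y mm [49.9021 -0.2252]
165 267 288 [ 0.4424 -0.0234  0.03  ] tool y mm [40.1819 -0.2374]
180 268 288 [ 0.4419 -0.0333  0.03  ] tool y mm [30.2466  0.0805]
195 268 288 [ 0.4411 -0.0434  0.03  ] tool y mm [20.0895  0.0714]
210 268 288 [ 0.4403 -0.0538  0.03  ] tool y mm [9.7029 0.0621]
222 268 288 [ 0.4396 -0.0622  0.03  ] tool y mm [1.2231 0.0546]
disc 278.2682119205298
286 271 286
290 267 289
294 265 291
proj disc z [277.541  295.3215]
```

Request:
step_arm:
  deltas:
    - {"offset": [0, 0, 0.8], "roll": 0}
    - {"offset": [0, 0, 0.8], "roll": 0}
    - {"offset": [0, 0, 0.8], "roll": 0}
    - {"offset": [0, 0, 0], "roll": 0}
    - {"offset": [0, 0, 0], "roll": 0}
  grip_force: 5

```text
t: 11.35
tool_pos: [0.4388, -0.0638, 0.0656]
orientation: [-2.308, -2.131, 0.0]
force: [0.2, 0.4, -0.2]
opening: 0.016
```

Request:
step_arm:
  deltas:
    - {"offset": [0, 0, 0.2], "roll": 0}
    - {"offset": [0, 0, 0.2], "roll": 0}
    - {"offset": [0, 0, 0], "roll": 0}

```text
t: 11.72
tool_pos: [0.4388, -0.0637, 0.0615]
orientation: [-2.308, -2.131, 0.0]
force: [-0.4, -0.3, -1.2]
opening: 0.0159
```

Request:
step_arm:
  deltas:
    - {"offset": [0, 0, 0.1], "roll": 0}
    - {"offset": [0, 0, 0.1], "roll": 0}
    - {"offset": [0, 0, 0], "roll": 0}

```text
t: 12.1
tool_pos: [0.4387, -0.0638, 0.0595]
orientation: [-2.308, -2.131, 0.0]
force: [-0.4, -0.7, -1.5]
opening: 0.0161
```

Request:
step_arm:
  deltas:
    - {"offset": [0, 0, 0.1], "roll": 0}
    - {"offset": [0, 0, 0], "roll": 0}

```text
t: 12.35
tool_pos: [0.4388, -0.0638, 0.0586]
orientation: [-2.308, -2.131, 0.0]
force: [-0.3, 0.8, -1.2]
opening: 0.0157
```

Request:
step_arm:
  deltas:
    - {"offset": [0, 0, 0.1], "roll": 0}
    - {"offset": [0, 0, 0], "roll": 0}

```text
t: 12.6
tool_pos: [0.4388, -0.0638, 0.0576]
orientation: [2.308, 2.131, 0.0]
force: [0.3, -0.4, -1.3]
opening: 0.016
```

Request:
step_arm:
  deltas:
    - {"offset": [0, 0, 0.05], "roll": 0}
    - {"offset": [0, 0, 0], "roll": 0}

```text
t: 12.85
tool_pos: [0.4389, -0.0638, 0.0574]
orientation: [2.308, 2.131, 0.0]
force: [-1.7, 0.2, 1.9]
opening: 0.0159
```

Request:
step_arm:
  deltas:
    - {"offset": [0, 0, 0.02], "roll": 0}
    - {"offset": [0, 0, 0], "roll": 0}
    - {"offset": [0.1, 0, 0], "roll": 0}
    - {"offset": [0.2, 0, 0], "roll": 0}
    - {"offset": [0.2, 0, 0], "roll": 0}
    - {"offset": [0.2, 0, 0], "roll": 0}

```text
t: 13.6
tool_pos: [0.4394, -0.0567, 0.0568]
orientation: [2.308, 2.131, 0.0]
force: [-0.5, -1.4, 0.0]
opening: 0.0163
```

Request:
step_arm:
  deltas:
    - {"offset": [0.2, 0, 0.01], "roll": 0}
    - {"offset": [0.2, 0, 0], "roll": 0}
    - {"offset": [0.2, 0, 0], "roll": 0}
    - {"offset": [0.2, 0, 0], "roll": 0}

```text
t: 14.1
tool_pos: [0.44, -0.0486, 0.0568]
orientation: [-2.308, -2.131, -0.0]
force: [-0.6, -0.7, 0.1]
opening: 0.0158
```

Request:
step_arm:
  deltas:
    - {"offset": [0.15, 0, 0.02], "roll": 0}
    - {"offset": [0.15, 0, 0.02], "roll": 0}
    - {"offset": [0, 0, 0], "roll": 0}

```text
t: 14.48
tool_pos: [0.4403, -0.0457, 0.0564]
orientation: [-2.308, -2.131, -0.0]
force: [-1.2, 0.4, 1.3]
opening: 0.016
```

Request:
step_arm:
  deltas:
    - {"offset": [0.15, 0, 0.02], "roll": 0}
    - {"offset": [0.15, 0, 0.02], "roll": 0}
    - {"offset": [0, 0, 0], "roll": 0}

```text
t: 14.85
tool_pos: [0.4405, -0.0427, 0.056]
orientation: [-2.308, -2.131, -0.0]
force: [-0.4, -0.4, 1.2]
opening: 0.0161
```

Request:
step_arm:
  deltas:
    - {"offset": [0.15, 0, 0.02], "roll": 0}
    - {"offset": [0.15, 0, 0.02], "roll": 0}
    - {"offset": [0, 0, 0], "roll": 0}

```text
t: 15.22
tool_pos: [0.4408, -0.0397, 0.0556]
orientation: [-2.308, -2.131, -0.0]
force: [-0.5, -0.5, 0.3]
opening: 0.0159
```

Request:
step_arm:
  deltas:
    - {"offset": [0.15, 0, 0.02], "roll": 0}
    - {"offset": [0.15, 0, 0.02], "roll": 0}
    - {"offset": [0, 0, 0], "roll": 0}

```text
t: 15.6
tool_pos: [0.441, -0.0367, 0.0552]
orientation: [-2.308, -2.131, -0.0]
force: [-0.3, 0.5, 0.4]
opening: 0.016
```

Request:
step_arm:
  deltas:
    - {"offset": [0.15, 0, 0.02], "roll": 0}
    - {"offset": [0.15, 0, 0.02], "roll": 0}
    - {"offset": [0, 0, 0.02], "roll": 0}

```text
t: 15.98
tool_pos: [0.4413, -0.0337, 0.0547]
orientation: [-2.308, -2.131, -0.0]
force: [-1.0, -0.9, 2.6]
opening: 0.0163
```

Request:
step_arm:
  deltas:
    - {"offset": [0.15, 0, 0.02], "roll": 0}
    - {"offset": [0.15, 0, 0.02], "roll": 0}
    - {"offset": [0, 0, 0.02], "roll": 0}

```text
t: 16.35
tool_pos: [0.4415, -0.0307, 0.0541]
orientation: [-2.308, -2.131, -0.0]
force: [-0.1, 0.6, 1.8]
opening: 0.0159
```

Request:
step_arm:
  deltas:
    - {"offset": [0.15, 0, 0.01], "roll": 0}
    - {"offset": [0.15, 0, 0.01], "roll": 0}
    - {"offset": [0, 0, 0.02], "roll": 0}

```text
t: 16.73
tool_pos: [0.4417, -0.0277, 0.0536]
orientation: [-2.308, -2.131, -0.0]
force: [-1.5, 0.1, 1.5]
opening: 0.0163
```

Request:
step_arm:
  deltas:
    - {"offset": [0.15, 0, 0.01], "roll": 0}
    - {"offset": [0.15, 0, 0.01], "roll": 0}
    - {"offset": [0, 0, 0.02], "roll": 0}

```text
t: 17.1
tool_pos: [0.442, -0.0247, 0.0533]
orientation: [-2.308, -2.131, -0.0]
force: [0.4, -0.9, 1.8]
opening: 0.0162
```

Request:
step_arm:
  deltas:
    - {"offset": [0.15, 0, 0.01], "roll": 0}
    - {"offset": [0.15, 0, 0.01], "roll": 0}
    - {"offset": [0, 0, 0.02], "roll": 0}

```text
t: 17.48
tool_pos: [0.4422, -0.0217, 0.0528]
orientation: [-2.308, -2.131, -0.0]
force: [-0.3, 0.1, 1.4]
opening: 0.0157
```

Request:
step_arm:
  deltas:
    - {"offset": [0.15, 0, 0.01], "roll": 0}
    - {"offset": [0.15, 0, 0.01], "roll": 0}
    - {"offset": [0, 0, 0.02], "roll": 0}

```text
t: 17.85
tool_pos: [0.4424, -0.0187, 0.0525]
orientation: [-2.308, -2.131, -0.0]
force: [0.2, 0.5, 2.2]
opening: 0.0158
```

Request:
step_arm:
  deltas:
    - {"offset": [0.15, 0, 0.01], "roll": 0}
    - {"offset": [0.15, 0, 0.01], "roll": 0}
    - {"offset": [0, 0, 0.02], "roll": 0}

```text
t: 18.23
tool_pos: [0.4427, -0.0157, 0.0521]
orientation: [-2.308, -2.131, -0.0]
force: [-0.3, -0.6, 0.8]
opening: 0.0159
```

Request:
step_arm:
  deltas:
    - {"offset": [0.15, 0, 0.01], "roll": 0}
    - {"offset": [0.15, 0, 0.01], "roll": 0}
    - {"offset": [0, 0, 0.02], "roll": 0}

```text
t: 18.6
tool_pos: [0.4429, -0.0128, 0.0517]
orientation: [-2.308, -2.131, -0.0]
force: [-0.8, -0.0, 1.8]
opening: 0.016
```

Request:
step_arm:
  deltas:
    - {"offset": [0.15, 0, 0.01], "roll": 0}
    - {"offset": [0.15, 0, 0.01], "roll": 0}
    - {"offset": [0, 0, 0.02], "roll": 0}

```text
t: 18.98
tool_pos: [0.4432, -0.0098, 0.0513]
orientation: [-2.308, -2.131, -0.0]
force: [-0.4, -0.2, 1.4]
opening: 0.0161
```

Request:
step_arm:
  deltas:
    - {"offset": [0.15, 0, 0.01], "roll": 0}
    - {"offset": [0.15, 0, 0.01], "roll": 0}
    - {"offset": [0, 0, 0.02], "roll": 0}

```text
t: 19.35
tool_pos: [0.4434, -0.0068, 0.0509]
orientation: [-2.308, -2.131, -0.0]
force: [-0.8, -0.1, 1.6]
opening: 0.0155
```

Request:
step_arm:
  deltas:
    - {"offset": [0.15, 0, 0.01], "roll": 0}
    - {"offset": [0.15, 0, 0.01], "roll": 0}
    - {"offset": [0, 0, 0.02], "roll": 0}

```text
t: 19.73
tool_pos: [0.4436, -0.0038, 0.0505]
orientation: [-2.308, -2.131, -0.0]
force: [0.4, 0.7, 1.5]
opening: 0.0159
```

Request:
step_arm:
  deltas:
    - {"offset": [0.15, 0, 0.01], "roll": 0}
    - {"offset": [0.15, 0, 0.01], "roll": 0}
    - {"offset": [0, 0, 0.02], "roll": 0}

```text
t: 20.1
tool_pos: [0.4439, -0.0008, 0.0501]
orientation: [-2.308, -2.131, -0.0]
force: [-0.1, -0.5, 2.3]
opening: 0.0161
```

```bash
python3 - <<'E'
from h import *
info()
w=cams.read_camera("wrist");sc=cams.read_camera("scene")
a=w["pixels"][200:350,200:360,::-1];b=sc["pixels"][170:320,230:390,::-1]
cv2.imwrite("pics/w7.png",cv2.resize(np.hstack([a,b]),None,fx=2.5,fy=2.5))
E
```

```text
t 20.1 P [ 0.4439 -0.0008  0.0501] y-yaw -0.0798621761883242 zax [ 0.      0.0002 -1.    ] F [-0.0936 -0.4917  2.2805] open 0.01606566231819864 q [-0.1175 -0.146   2.0832  0.0002  1.2044 -0.0377]
```

View pics/w7.png

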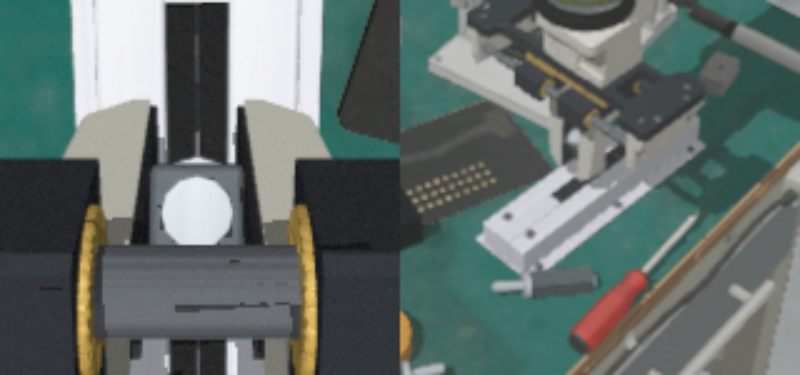

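The pin is still held and upright (disc at wrist px (279,285)), with the slot end visible ahead. I'm continuing the drag.

Request:
step_arm:
  deltas:
    - {"offset": [0.15, 0, 0.01], "roll": 0}
    - {"offset": [0.15, 0, 0.01], "roll": 0}
    - {"offset": [0, 0, 0.02], "roll": 0}

```text
t: 20.58
tool_pos: [0.4441, 0.0022, 0.0497]
orientation: [-2.308, -2.131, -0.0]
force: [-0.2, 0.3, 1.4]
opening: 0.0163
```

Request:
step_arm:
  deltas:
    - {"offset": [0.15, 0, 0.01], "roll": 0}
    - {"offset": [0.15, 0, 0.01], "roll": 0}
    - {"offset": [0, 0, 0.02], "roll": 0}

```text
t: 20.95
tool_pos: [0.4444, 0.0053, 0.0492]
orientation: [-2.308, -2.131, -0.0]
force: [0.5, 0.1, 0.8]
opening: 0.0159
```

Request:
step_arm:
  deltas:
    - {"offset": [0.15, 0, 0.01], "roll": 0}
    - {"offset": [0.15, 0, 0.01], "roll": 0}
    - {"offset": [0, 0, 0.02], "roll": 0}

```text
t: 21.32
tool_pos: [0.4444, 0.0081, 0.0487]
orientation: [-2.308, -2.131, 0.0]
force: [-0.2, -0.1, -0.8]
opening: 0.0163
```

Request:
step_arm:
  deltas:
    - {"offset": [0.15, 0, 0.01], "roll": 0}
    - {"offset": [0.15, 0, 0.01], "roll": 0}
    - {"offset": [0, 0, 0.02], "roll": 0}

```text
t: 21.7
tool_pos: [0.4448, 0.0111, 0.0484]
orientation: [-2.308, -2.131, 0.0]
force: [0.2, -0.4, -1.2]
opening: 0.0158
```

Fz fell from about +1.5 to -1.2 N, which is just the pin's weight, so the floor has gone. I'm stopping the drag and lowering.

Request:
step_arm:
  deltas:
    - {"offset": [0, 0, 0.1], "roll": 0}
    - {"offset": [0, 0, 0.1], "roll": 0}
    - {"offset": [0, 0, 0], "roll": 0}

```text
t: 22.08
tool_pos: [0.445, 0.0109, 0.0465]
orientation: [2.308, 2.131, 0.0]
force: [-0.6, 0.1, 1.0]
opening: 0.0156
```

Request:
step_arm:
  deltas:
    - {"offset": [0, 0, 0.1], "roll": 0}
    - {"offset": [0, 0, 0.1], "roll": 0}
    - {"offset": [0, 0, 0], "roll": 0}

```text
t: 22.45
tool_pos: [0.4453, 0.0112, 0.045]
orientation: [2.308, 2.131, 0.002]
force: [-0.6, 2.4, 5.4]
opening: 0.0157
```

```bash
python3 - <<'E'
from h import *
s,P,R=info()
w=cams.read_camera("wrist");sc=cams.read_camera("scene")
print([proj(w,P-R[:,2]*d) for d in(.03,.04,.05)])
a=cv2.resize(w["pixels"][190:310,220:340,::-1],(400,400));b=cv2.resize(sc["pixels"][200:280,260:340,::-1],(400,400),interpolation=cv2.INTER_CUBIC)
cv2.imwrite("pics/w8.png",np.hstack([a,b]))
E
```

```text
t 22.45 P [0.4453 0.0112 0.045 ] y-yaw -0.080005139425863 zax [ 0.001   0.0004 -1.    ] F [-0.5513  2.3833  5.4395] open 0.015748428893602204 q [-0.0904 -0.1345  2.0831  0.0006  1.1921 -0.0106]
[array([277.5831, 286.6157]), array([277.5203, 298.4171]), array([277.448, 311.972])]
```

View pics/w8.png

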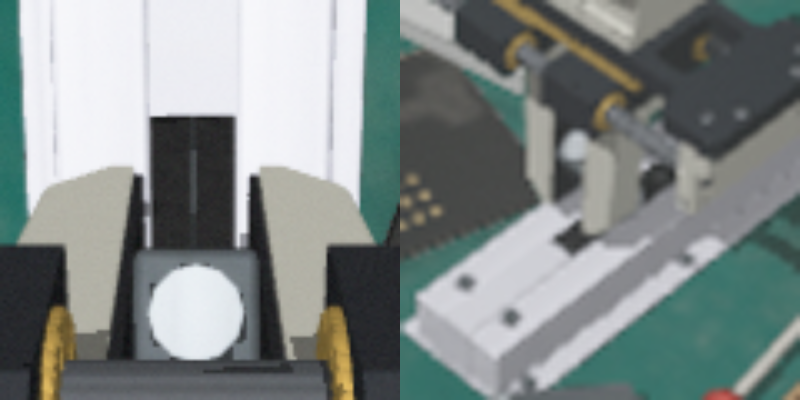

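The pin looks tilted in the jaws: the wrist view hardly shows its front face, so the tip trails the hand. I'll work out by how much before moving.

```bash
cat > fit.py <<'E'
from h import *
def pred(w,P,R,th,s,off=0):
    # pin pivots about jaw axis at grasp pt (tool z=-.0188); axis up-dir tilted toward +x by th; s = pin height at grasp pt
    G=np.array([off,0,-.0188]);u=np.array([np.sin(th),0,-np.cos(th)]);n=np.array([np.cos(th),0,np.sin(th)])
    pt=lambda h,r:proj(w,P+R@(G+u*(h-s)+n*r))
    tip=P+R@(G-u*s)
    return dict(disc=pt(.082,0),d_near=pt(.082,-.0065),d_far=pt(.082,.0065),face_top=pt(.08,.008),face_bot=pt(.03,.008),collar=pt(.03,.011)),tip
E
python3 - <<'E'
from fit import *
s,P,R=tool();w=cams.read_camera("wrist")
O=np.array([.4432,-.0257,0]);a=-.08
Rh=np.array([[np.cos(a),-np.sin(a),0],[np.sin(a),np.cos(a),0],[0,0,1]])
for th in(0,.1,.2,.3,.4,.5):
  for g in(.063,.058,.054):
    d,tip=pred(w,P,R,th,g)
    print(th,g,{k:round(float(v[1]),1) for k,v in d.items()},"tip h",Rh.T@(tip-O)*1000)
E
```

```text
0 0.063 {'disc': 295.7, 'd_near': 309.9, 'd_far': 281.2, 'face_top': 275.6, 'face_bot': 235.0, 'collar': 229.8} tip h [-0.7316 37.0127  0.8896]
0 0.058 {'disc': 302.0, 'd_near': 316.6, 'd_far': 287.1, 'face_top': 281.2, 'face_bot': 238.1, 'collar': 232.8} tip h [-0.7368 37.0102  5.8896]
0 0.054 {'disc': 307.4, 'd_near': 322.4, 'd_far': 292.1, 'face_top': 286.0, 'face_bot': 240.7, 'collar': 235.3} tip h [-0.741  37.0081  9.8896]
0.1 0.063 {'disc': 291.4, 'd_near': 306.4, 'd_far': 276.1, 'face_top': 270.9, 'face_bot': 240.3, 'collar': 235.0} tip h [-0.7321 30.7231  1.2012]
0.1 0.058 {'disc': 296.4, 'd_near': 311.9, 'd_far': 280.7, 'face_top': 275.2, 'face_bot': 242.7, 'collar': 237.2} tip h [-0.7372 31.2197  6.1764]
0.1 0.054 {'disc': 300.7, 'd_near': 316.7, 'd_far': 284.5, 'face_top': 278.8, 'face_bot': 244.6, 'collar': 239.1} tip h [-0.7414 31.617  10.1567]
0.2 0.063 {'disc': 286.9, 'd_near': 302.6, 'd_far': 271.1, 'face_top': 266.3, 'face_bot': 245.9, 'collar': 240.5} tip h [-0.7331 24.4959  2.1391]
0.2 0.058 {'disc': 290.5, 'd_near': 306.8, 'd_far': 274.2, 'face_top': 269.2, 'face_
[... 821 characters left out ...]
near': 295.2, 'd_far': 261.5, 'face_top': 257.7, 'face_bot': 257.5, 'collar': 252.0} tip h [-0.7419 14.4216 10.4566]
0.4 0.054 {'disc': 278.9, 'd_near': 296.3, 'd_far': 261.6, 'face_top': 257.7, 'face_bot': 257.5, 'collar': 251.9} tip h [-0.7457 15.9774 14.1417]
0.5 0.063 {'disc': 272.7, 'd_near': 289.1, 'd_far': 256.8, 'face_top': 253.7, 'face_bot': 263.5, 'collar': 258.1} tip h [-0.7401  6.805   8.5866]
0.5 0.058 {'disc': 272.0, 'd_near': 288.9, 'd_far': 255.5, 'face_top': 252.3, 'face_bot': 262.8, 'collar': 257.2} tip h [-0.7446  9.1999 12.9757]
0.5 0.054 {'disc': 271.4, 'd_near': 288.8, 'd_far': 254.4, 'face_top': 251.2, 'face_bot': 262.1, 'collar': 256.5} tip h [-0.7482 11.1158 16.487 ]
```

Request:
step_arm:
  deltas:
    - {"offset": [0, 0, -0.1], "roll": 0}
    - {"offset": [0, 0, 0], "roll": 0}

```text
t: 22.85
tool_pos: [0.445, 0.011, 0.0455]
orientation: [2.308, 2.131, 0.0]
force: [0.6, 0.9, 0.8]
opening: 0.0161
```

Request:
step_arm:
  deltas:
    - {"offset": [-0.2, 0, -0.08], "roll": 0}
    - {"offset": [-0.2, 0, -0.08], "roll": 0}
    - {"offset": [0, 0, 0], "roll": 0}

```text
t: 23.22
tool_pos: [0.4444, 0.0069, 0.047]
orientation: [-2.309, -2.131, 0.0]
force: [0.6, 1.7, -1.1]
opening: 0.0161
```

```bash
cat > look.py <<'E'
import sys
from fit import *
s,P,R=info()
w=cams.read_camera("wrist");g=cv2.cvtColor(w["pixels"],cv2.COLOR_RGB2GRAY).astype(int)
save(w,sys.argv[1],(240,205,320,315),5)
k=g[205:310,276:281].mean(1)
print("col profile from row 215:",k[10:].astype(int))
m=((g>190)*255).astype("uint8")[262:300,258:300];n,l,st,c=cv2.connectedComponentsWithStats(m)
i=1+np.argmax(st[1:,4]);print("disc bbox x,y,w,h",st[i][:4]+[258,262,0,0])
E
python3 look.py w9
```

```text
t 23.225 P [0.4444 0.0069 0.047 ] y-yaw -0.08020687772235244 zax [-0.0001  0.     -1.    ] F [ 0.5813  1.7479 -1.1215] open 0.016068701725582158 q [-0.1    -0.1393  2.0834  0.      1.1976 -0.0198]
col profile from row 215: [229  32  38  44  44  45  43  45  42  43  43  47  54  55  54  54  54  54
  54  53  54  53  54  56  54  55  55  54  55  54  53  45  46  44  46  45
  46  46  44  45  44  45  45  44  42  44  67 166 235 231 103  90 103 115
 124 166 232 236 237 236 236 236 235 234 234 234 234 233 234 233 233 233
 232 231 231 231 231 230 230 230 229 229 223  62  74  75  79  85  96  98
  95  91  95 103 107]
disc bbox x,y,w,h [265 271  28  27]
```

Request:
step_arm:
  deltas:
    - {"offset": [-0.2, 0, -0.08], "roll": 0}
    - {"offset": [-0.2, 0, -0.08], "roll": 0}
    - {"offset": [0, 0, 0], "roll": 0}

```text
t: 23.65
tool_pos: [0.4441, 0.0029, 0.0487]
orientation: [-2.309, -2.131, 0.0]
force: [0.6, 1.1, -0.2]
opening: 0.0159
```

```bash
python3 look.py w10
```

```text
t 23.65 P [0.4441 0.0029 0.0487] y-yaw -0.08021659635604694 zax [-0.0001 -0.     -1.    ] F [ 0.5956  1.1078 -0.1515] open 0.01588538982124355 q [-0.1091 -0.143   2.0833 -0.0001  1.2014 -0.0288]
col profile from row 215: [ 43  41  41  45  44  53  55  54  55  53  54  54  54  56  54  56  55  55
  55  55  56  54  53  53  46  44  46  45  44  44  42  45  45  45  44  45
  45  46  44  44  43  63 158 229 232 231 227 139  49  49  49  47  89 100
 111 114 114 220 233 232 232 232 230 231 231 229 229 229 229 228 228 227
 227 227 227 227 226 226 226 225 225 224 217  62  72  74  77  85  96  98
  92  89  94 101 104]
disc bbox x,y,w,h [265 272  28  26]
```

Request:
step_arm:
  deltas:
    - {"offset": [-0.2, 0, -0.07], "roll": 0}
    - {"offset": [-0.2, 0, -0.07], "roll": 0}
    - {"offset": [-0.2, 0, -0.06], "roll": 0}
    - {"offset": [0, 0, 0], "roll": 0}

```text
t: 24.2
tool_pos: [0.4437, -0.0032, 0.0507]
orientation: [2.309, 2.13, -0.0]
force: [-0.6, 1.2, 0.7]
opening: 0.0161
```

```bash
python3 look.py w11
```

```text
t 24.2 P [ 0.4437 -0.0032  0.0507] y-yaw -0.08023847789239348 zax [ 0.0001 -0.0001 -1.    ] F [-0.6408  1.1567  0.6766] open 0.01605410548559695 q [-0.1227 -0.1475  2.0832 -0.0001  1.2059 -0.0424]
col profile from row 215: [ 52  54  53  55  53  53  55  54  48  52  50  51  49  47  43  44  44  44
  43  42  44  44  45  46  46  44  42  44  44  42  43  44  45  46  78 148
 224 225 225 222 176  52  52  52  52  52  51  53  54  54  54  54  55  79
  91  99 107 108 124 207 224 225 224 224 223 222 223 222 223 221 220 221
 220 221 220 220 220 218 218 218 217 217 208  61  74  73  76  84  93  80
  84  89  93 100 105]
disc bbox x,y,w,h [265 274  28  24]
```

Request:
step_arm:
  deltas:
    - {"offset": [-0.2, 0, -0.05], "roll": 0}
    - {"offset": [-0.2, 0, -0.04], "roll": 0}
    - {"offset": [-0.2, 0, -0.04], "roll": 0}
    - {"offset": [0, 0, 0], "roll": 0}

```text
t: 24.75
tool_pos: [0.4433, -0.0092, 0.052]
orientation: [2.309, 2.13, 0.0]
force: [0.2, 0.3, 1.7]
opening: 0.0159
```

```bash
python3 look.py w12
```

```text
t 24.75 P [ 0.4433 -0.0092  0.052 ] y-yaw -0.08024465122913597 zax [ 0.0001 -0.0001 -1.    ] F [0.1868 0.2702 1.7036] open 0.015946891488986113 q [-0.1363 -0.1506  2.0834 -0.0001  1.2087 -0.056 ]
col profile from row 215: [ 53  52  52  53  43  42  42  42  45  44  39  44  41  44  43  44  43  43
  43  43  42  44  44  45  58  66  67  74 116 208 217 216 217 214 168  55
  53  55  57  56  57  56  58  57  58  55  55  56  56  57  57  58  58  56
  63  82  90  96  99  99  85 184 219 216 216 215 215 215 214 214 214 214
 213 213 212 211 212 211 211 211 211 210 201  60  72  73  77  82  95  96
  92  89  92 100 104]
disc bbox x,y,w,h [265 276  28  22]
```

Request:
step_arm:
  deltas:
    - {"offset": [-0.2, 0, -0.03], "roll": 0}
    - {"offset": [-0.2, 0, -0.03], "roll": 0}
    - {"offset": [-0.2, 0, -0.02], "roll": 0}
    - {"offset": [-0.2, 0, -0.01], "roll": 0}
    - {"offset": [0, 0, 0], "roll": 0}

```text
t: 25.42
tool_pos: [0.4426, -0.0172, 0.0529]
orientation: [2.309, 2.13, -0.0]
force: [0.4, 0.9, 1.9]
opening: 0.0158
```

```bash
python3 look.py w13
```

```text
t 25.425 P [ 0.4426 -0.0172  0.0529] y-yaw -0.08025875915157582 zax [ 0.0001 -0.0001 -1.    ] F [0.3539 0.944  1.947 ] open 0.01577110377967302 q [-0.1545 -0.1532  2.0838 -0.0001  1.2108 -0.0742]
col profile from row 215: [ 41  41  42  43  42  42  41  41  42  41  43  54  68  66  66  65  66  66
  72 111 141 207 205 205 205 201 161  60  59  60  60  60  61  60  63  62
  63  61  61  62  61  61  62  61  62  63  61  62  61  62  61  61  62  61
  63  62  60  44  84  90  91  94  95 100 142 209 209 205 205 205 205 205
 203 203 204 204 203 204 203 203 204 203 194  60  68  41  48  81  92  95
  89  88  90  98 102]
disc bbox x,y,w,h [264 280  28  18]
```

Request:
step_arm:
  deltas:
    - {"offset": [-0.2, 0, 0], "roll": 0}
    - {"offset": [-0.2, 0, 0], "roll": 0}
    - {"offset": [-0.2, 0, 0], "roll": 0}
    - {"offset": [0, 0, 0], "roll": 0}

```text
t: 25.98
tool_pos: [0.4421, -0.0231, 0.0528]
orientation: [2.309, 2.13, -0.0]
force: [-0.5, 1.2, 0.6]
opening: 0.0161
```

```bash
python3 look.py w14 | grep -v "^t"; python3 - <<'E'
from fit import *
s,P,R=tool();w=cams.read_camera("wrist")
for th in(-.05,0,.05,.1):
  for g,o in((.060,0),(.057,0),(.06,-.002),(.057,-.002)):
    d,tip=pred(w,P,R,th,g,o);print(th,g,o,{k:round(float(v[1]),1) for k,v in d.items()},tip)
E
```

```text
col profile from row 215: [ 42  44  55  67  66  64  67  64  65  65  67  60  72 127 127 189 201 198
 197 197 189  94  63  64  64  62  65  64  64  64  65  64  64  66  64  64
  64  64  65  63  65  64  65  67  65  66  63  65  64  66  64  64  65  66
  64  65  64  66  65  66  78  90  92  91  89  90 100 146 194 205 199 199
 199 199 198 198 197 197 197 198 196 197 188  60  70  70  74  80  88  50
  79  86  91  97 101]
disc bbox x,y,w,h [265 283  27  14]
-0.05 0.06 0 {'disc': 301.9, 'd_near': 315.8, 'd_far': 287.6, 'face_top': 281.6, 'face_bot': 234.5, 'collar': 229.3} [ 0.4423 -0.0201  0.0117]
-0.05 0.057 0 {'disc': 306.1, 'd_near': 320.3, 'd_far': 291.6, 'face_top': 285.5, 'face_bot': 236.6, 'collar': 231.4} [ 0.4423 -0.0202  0.0147]
-0.05 0.06 -0.002 {'disc': 306.3, 'd_near': 320.1, 'd_far': 292.1, 'face_top': 286.2, 'face_bot': 238.0, 'collar': 232.8} [ 0.4422 -0.0221  0.0117]
-0.05 0.057 -0.002 {'disc': 310.7, 'd_near': 324.7, 'd_far': 296.3, 'face_top': 290.1, 'face_bot': 240.2, 'collar': 235.0} [ 0.4422 -0.0222  0.0147]
0 0.06 0 {'disc': 299.4, 'd_near': 313.9, 'd_far': 284.7, 'face_top
[... 956 characters left out ...]
c': 305.0, 'd_near': 320.1, 'd_far': 289.6, 'face_top': 283.9, 'face_bot': 244.4, 'collar': 239.1} [ 0.4417 -0.0279  0.0147]
0.1 0.06 0 {'disc': 294.3, 'd_near': 309.7, 'd_far': 278.8, 'face_top': 273.4, 'face_bot': 241.7, 'collar': 236.3} [ 0.4416 -0.029   0.0119]
0.1 0.057 0 {'disc': 297.4, 'd_near': 313.1, 'd_far': 281.6, 'face_top': 276.1, 'face_bot': 243.1, 'collar': 237.7} [ 0.4416 -0.0287  0.0149]
0.1 0.06 -0.002 {'disc': 298.8, 'd_near': 314.1, 'd_far': 283.4, 'face_top': 278.0, 'face_bot': 245.2, 'collar': 239.8} [ 0.4415 -0.031   0.0119]
0.1 0.057 -0.002 {'disc': 302.0, 'd_near': 317.6, 'd_far': 286.3, 'face_top': 280.7, 'face_bot': 246.7, 'collar': 241.2} [ 0.4415 -0.0307  0.0149]
```

Request:
step_arm:
  deltas:
    - {"offset": [0, 0, 0], "roll": 0}
    - {"offset": [0, 0, 0], "roll": 0}
  grip_force: 25

```text
t: 26.32
tool_pos: [0.442, -0.0229, 0.0527]
orientation: [-2.308, -2.131, 0.0]
force: [0.8, 2.0, 0.3]
opening: 0.0159
```

Request:
step_arm:
  deltas:
    - {"offset": [0.15, 0, 0], "roll": 0}
    - {"offset": [0.15, 0, 0], "roll": 0}
    - {"offset": [0, 0, 0], "roll": 0}

```text
t: 26.7
tool_pos: [0.4422, -0.0198, 0.0527]
orientation: [-2.308, -2.131, 0.0]
force: [-0.1, 0.3, -0.7]
opening: 0.0155
```

Request:
step_arm:
  deltas:
    - {"offset": [0, 0, 0.03], "roll": 0}
    - {"offset": [0, 0, 0], "roll": 0}

```text
t: 26.95
tool_pos: [0.4423, -0.0199, 0.0525]
orientation: [-2.308, -2.131, 0.0]
force: [-0.3, 0.1, -0.5]
opening: 0.0156
```

Request:
step_arm:
  deltas:
    - {"offset": [0.15, 0, 0], "roll": 0}
    - {"offset": [0.1, 0, 0], "roll": 0}
    - {"offset": [0, 0, 0], "roll": 0}

```text
t: 27.32
tool_pos: [0.4425, -0.0173, 0.0525]
orientation: [-2.308, -2.131, -0.0]
force: [0.1, -1.0, -1.2]
opening: 0.0158
```

Request:
step_arm:
  deltas:
    - {"offset": [0, 0, 0.03], "roll": 0}
    - {"offset": [0, 0, 0.03], "roll": 0}
    - {"offset": [0, 0, 0], "roll": 0}

```text
t: 27.7
tool_pos: [0.4425, -0.0174, 0.0519]
orientation: [-2.308, -2.131, 0.0]
force: [-0.5, -0.3, -1.3]
opening: 0.0161
```

Request:
step_arm:
  deltas:
    - {"offset": [0, 0, 0.03], "roll": 0}
    - {"offset": [0, 0, 0.03], "roll": 0}
    - {"offset": [0, 0, 0], "roll": 0}

```text
t: 28.08
tool_pos: [0.4425, -0.0174, 0.0513]
orientation: [-2.308, -2.131, 0.0]
force: [0.3, 0.7, -1.1]
opening: 0.0156
```

Request:
step_arm:
  deltas:
    - {"offset": [0, 0, 0.07], "roll": 0}
    - {"offset": [0, 0, 0.07], "roll": 0}
    - {"offset": [0, 0, 0], "roll": 0}

```text
t: 28.45
tool_pos: [0.4425, -0.0174, 0.0498]
orientation: [-2.308, -2.131, 0.0]
force: [-0.5, 0.3, -0.2]
opening: 0.0158
```

Request:
step_arm:
  deltas:
    - {"offset": [0, 0, 0.07], "roll": 0}
    - {"offset": [0, 0, 0.07], "roll": 0}
    - {"offset": [0, 0, 0], "roll": 0}

```text
t: 28.82
tool_pos: [0.4425, -0.0174, 0.0484]
orientation: [-2.308, -2.131, 0.0]
force: [0.0, 0.0, -1.2]
opening: 0.0159
```

Request:
step_arm:
  deltas:
    - {"offset": [0, 0, 0.07], "roll": 0}
    - {"offset": [0, 0, 0.07], "roll": 0}
    - {"offset": [0, 0, 0.07], "roll": 0}
    - {"offset": [0, 0, 0], "roll": 0}

```text
t: 29.32
tool_pos: [0.4426, -0.0174, 0.0468]
orientation: [-2.308, -2.131, 0.0]
force: [-2.4, 0.7, 5.7]
opening: 0.0159
```

Request:
step_arm:
  deltas:
    - {"offset": [0, 0, 0.05], "roll": 0}
    - {"offset": [0, 0, 0.05], "roll": 0}
    - {"offset": [0, 0, 0], "roll": 0}

```text
t: 29.7
tool_pos: [0.4426, -0.0174, 0.0467]
orientation: [-2.308, -2.131, 0.0]
force: [-7.7, 1.6, 16.4]
opening: 0.016
```

Request:
step_arm:
  deltas:
    - {"offset": [0, 0, -0.17], "roll": 0}
    - {"offset": [0, 0, 0], "roll": 0}

```text
t: 29.95
tool_pos: [0.4426, -0.0174, 0.0471]
orientation: [2.308, 2.131, 0.0]
force: [-0.4, -0.5, -0.3]
opening: 0.016
```

```bash
python3 look.py w15; python3 - <<'E'
from h import *
w=cv2.imread("pics/w15.png");sc=cams.read_camera("scene");s,P,R=tool()
x,y=proj(sc,[P[0],P[1],.04]).astype(int)+[1,1]
b=cv2.resize(sc["pixels"][y-30:y+30,x-24:x+24,::-1],(440,550),interpolation=cv2.INTER_CUBIC)
c=np.hstack([w,b]);print(c.shape);cv2.imwrite("pics/w16.png",c[:,:800])
E
```

```text
t 29.95 P [ 0.4426 -0.0174  0.0471] y-yaw -0.08003164468959272 zax [ 0.0003 -0.     -1.    ] F [-0.4423 -0.5224 -0.2739] open 0.015978468218753757 q [-0.1552 -0.1444  2.0878  0.      1.1979 -0.0752]
col profile from row 215: [ 43  43  43  42  41  43  43  43  44  43  42  47  68 132 145 186 202 197
 198 199 192  96  64  64  63  65  65  62  65  65  65  64  65  65  64  66
  63  65  64  65  66  65  66  65  63  65  65  64  65  64  65  65  65  67
  64  65  67  66  66  67  78  93  94  92  92  90 100 147 194 205 201 199
 200 200 198 198 198 200 199 198 198 198 189  60  70  70  76  80  92  95
  90  87  90  98 101]
disc bbox x,y,w,h [265 283  26  15]
(550, 840, 3)
```

View pics/w16.png

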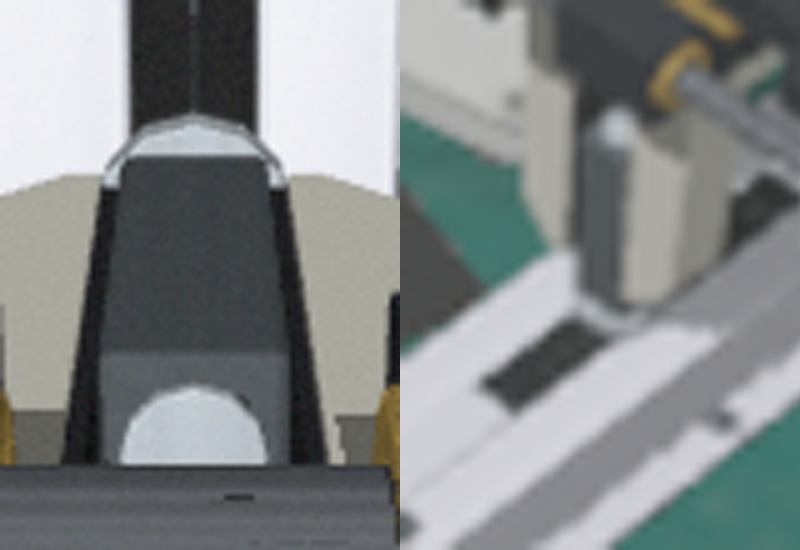

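The collar now sits down on the housing top (wrist px (279,232); scene crop agrees), and the pin is upright. I'm releasing it.

Request:
step_arm:
  deltas:
    - {"offset": [0, 0, 0], "roll": 0}
    - {"offset": [0, 0, 0], "roll": 0}
    - {"offset": [0, 0, 0], "roll": 0}
  fingers: 2.4

```text
t: 30.42
tool_pos: [0.4426, -0.0174, 0.0471]
orientation: [2.308, 2.131, 0.0]
force: [0.4, -0.1, -0.5]
opening: 0.0238
```

```bash
python3 look.py w17; python3 - <<'E'
from fit import *
s,P,R=tool();w=cams.read_camera("wrist")
O=P.copy();O[2]=0
for z in(.005,.007,.009,.013):
  for th in (0,.05):
    d,tip=pred(w,P,R,th,P[2]+.0188-z);print(z,th,{k:round(float(v[1]),1) for k,v in d.items()})
E
```

```text
t 30.425 P [ 0.4426 -0.0174  0.0471] y-yaw -0.07997551574215979 zax [ 0. -0. -1.] F [ 0.3986 -0.0745 -0.4989] open 0.023815424074352207 q [-0.1552 -0.1444  2.0877 -0.      1.1983 -0.0752]
col profile from row 215: [ 42  41  45  41  42  43  41  44  40  41  42  46  72 136 148 197 200 198
 198 198 190  64  65  63  63  65  63  64  65  64  65  64  66  64  64  65
  66  64  64  66  65  63  65  66  65  66  67  65  66  66  66  65  65  65
  65  64  65  66  65  67  80  94  94  91  92  90 105 152 201 202 199 200
 200 199 199 199 199 198 198 198 198 197 190  60  71  70  75  80  92  95
  88  87  91  98 101]
disc bbox x,y,w,h [264 283  28  15]
0.005 0 {'disc': 298.2, 'd_near': 312.6, 'd_far': 283.5, 'face_top': 277.8, 'face_bot': 236.2, 'collar': 231.0}
0.005 0.05 {'disc': 295.8, 'd_near': 310.6, 'd_far': 280.7, 'face_top': 275.2, 'face_bot': 238.7, 'collar': 233.4}
0.007 0 {'disc': 300.8, 'd_near': 315.3, 'd_far': 285.9, 'face_top': 280.1, 'face_bot': 237.5, 'collar': 232.2}
0.007 0.05 {'disc': 298.1, 'd_near': 313.1, 'd_far': 282.8, 'face_top': 277.2, 'face_bot': 239.8, 'collar': 234.5}
0.009 0 {'disc': 303.4, 'd_near': 318.1, 'd_far': 288.4, 'face_top': 282.4, 'face_bot': 238.8, 'collar': 233.4}
0.009 0.05 {'disc': 300.5, 'd_near': 315.7, 'd_far': 285.0, 'face_top': 279.3, 'face_bot': 240.9, 'collar': 235.5}
0.013 0 {'disc': 308.9, 'd_near': 323.9, 'd_far': 293.5, 'face_top': 287.3, 'face_bot': 241.4, 'collar': 236.0}
0.013 0.05 {'disc': 305.4, 'd_near': 321.0, 'd_far': 289.5, 'face_top': 283.6, 'face_bot': 243.2, 'collar': 237.7}
```

Request:
step_arm:
  deltas:
    - {"offset": [0, 0, 0], "roll": 0}
    - {"offset": [0, 0, 0], "roll": 0}
    - {"offset": [0, 0, 0], "roll": 0}
    - {"offset": [0, 0, -1], "roll": 0}
    - {"offset": [0, 0, -2], "roll": 0}
    - {"offset": [0, 0, -3], "roll": 0}
    - {"offset": [0, 0, -3], "roll": 0}
    - {"offset": [0, 0, -3], "roll": 0}
    - {"offset": [0, 0, 0], "roll": 0}
  fingers: 5

```text
t: 31.65
tool_pos: [0.4446, -0.0177, 0.1706]
orientation: [2.305, 2.128, 0.006]
force: [0.1, 0.2, -0.1]
opening: 0.0497
```

```bash
python3 - <<'E'
from h import *
s,P,R=info()
w=cams.read_camera("wrist");sc=cams.read_camera("scene")
x,y=proj(sc,[.4426,-.0174,.06]).astype(int)
a=cv2.resize(w["pixels"][120:300,190:370,::-1],(400,400),interpolation=cv2.INTER_CUBIC)
b=cv2.resize(sc["pixels"][y-40:y+40,x-40:x+40,::-1],(400,400),interpolation=cv2.INTER_CUBIC)
cv2.imwrite("pics/w18.png",np.hstack([a,b]))
E
```

```text
t 31.65 P [ 0.4446 -0.0177  0.1706] y-yaw -0.07995424410036386 zax [ 0.0059 -0.0009 -1.    ] F [ 0.1113  0.1973 -0.1193] open 0.04969348877009429 q [-0.1552 -0.2828  1.9683  0.      1.4502 -0.0752]
```

View pics/w18.png

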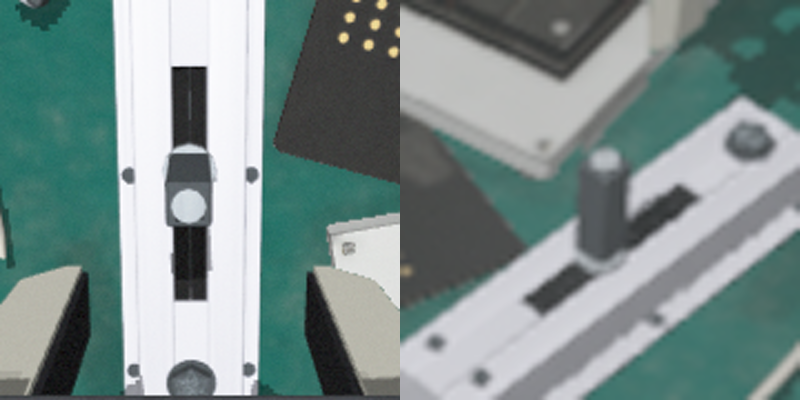

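The pin stands upright and free in the slot, collar flush on the top; the hand is clear.

```bash
python3 -c "
from plant import robot
print(robot.close_job())"
```

```text
the job is handed in; nothing more can be done
None
```

The lock pin stands upright and released in the keyway, collar flush on the housing, and the job is handed in at about 32 s. No verdict was given, and one fail condition may have been broken on the way.

**What I did:** I took the farthest pin from its block and stood it on the slot floor at the hex-screw end with about 3 N of contact. I then dragged it along the slot until the floor stopped pushing back.

**Possible failure:** With the light 5 N grip the pin tilted in the jaws during the first drag, to roughly 0.45 rad (the limit is 0.6). Its tip trailed the hand by an estimated 25 mm. I went on past the keyway before noticing, then backed the hand up until the pin was upright and gripped it harder. I found the keyway again about 8 mm past the slot's middle and lowered the pin in. The tip seemed to stay above the 9 mm "dropped" height while it trailed, so the "hand dragged on" rule was probably not broken. I could only estimate that.

**Other forces:** The highest load I read was about 17 N, when the collar seated (limit 30 N). I sampled force only at the end of each move.

**Last checks:**
- After the fingers opened, the wrist view matched a tip height of about 5 mm and a tilt of about 0.02 rad.
- The final pictures show the pin free, the collar on the top and the hand clear of everything.
- I did not re-measure the bystanders. No contact with them was seen.
- The scene camera's calibration was off by about 3 mm, so I relied on the wrist camera.

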